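# Stopper the sample jar and slide its carrier to the reading station

## Robot

A 6-joint arm with a two-finger parallel gripper is mounted at the origin on the work surface. World frame = base frame: x ahead of the robot, y to its left, z up, the work surface at z = 0. Lengths are in m, angles in degrees, forces in N, time in s.
With the tool pointing down it reaches from about 0.3 to 0.75 m from the base axis. Payload 8.5 kg.
Tool frame: the origin (TCP) lies at the very end of the fingers, on their centre line; the grasp point (between the pads) lies 19 mm behind it; x points along the fingers, y is the direction in which the jaws open and shut, and the axes are right-handed (so a half turn about x gives the same grasp; the last joint's range is limited). The gripper opens to 88 mm and grips with 3 to 60 N. Pads are 18 mm wide; open, the fingers measure 123 mm over their backs; the gripper's body (75 mm by 187 mm) begins 45 mm behind the grasp point.
Start: joints at [51.091, 21.807, 74.336, -0, 83.858, -12.336], TCP at [0.246, 0.492, 0.239] pointing down, gripper open.
Joint ranges: [-178.18, 178.18], [-50.72, 133.34], [12.68, 142.11], [-81.47, 261.47], [9.98, 163.14], [-165.26, 165.26]. Speed limits (degrees/s): [136.94, 136.94, 180, 180, 180, 180].

## Interface

Orientations are given as [roll, pitch, yaw] about the fixed x, y, z axes, in that order (R = Rz(yaw) Ry(pitch) Rx(roll)).
In Python, from rig import env, gripper_open, close, kinematics, eyes, job gives the robot as it stands. Calls block until the motion is done:
- env.movep(position, orientation): joint-space move of the TCP to a pose.
- env.line_to(position, ori=None, max_speed=0.15, max_force=None): straight line of the TCP; ori=None keeps the orientation; max_speed is the mean speed in m/s. With max_force (N) it stops when the force on the tool has changed by that much, and returns True; else False.
- env.goto_joints(angles): joint-space move.
- gripper_open() and close(f_grip=None): open the fingers fully, or close them until they stop; f_grip is the grip in N (None keeps the last).
- env.dwell(seconds).
- kinematics.ik(position, orientation): joint angles nearest the present ones, or None.
- env.read_state(): the state.
- eyes.capture(name): name is "scene" or "top" or "wrist"; returns (picture, depth): 420x560x3 uint8, red, green, blue; 420x560 float32, m along the optical axis (not along the pixel's ray), 0 where there is no reading.
- eyes.get_calibration(name): a dict with "fx", "fy", "cx", "cy" (pixels), "T" (4x4, takes a point from camera to world coordinates); the wrist camera has in their place "T_tool_cam" (4x4, takes a point from camera to tool coordinates, whose origin is the TCP and whose axes are the tool frame's). Camera axes: x right, y down, z forward; pixel columns grow to the right and rows downward; lengths in m; the calibration is good to about 2 mm. A picture is of the moment at which its call begins: read the wrist's pose just before it. get_calibration takes no time and is no camera call.
A pose or a line that the arm cannot do raises env.Unreachable and nothing moves.
- job.hand_in(): hands the job in, once; it reports no verdict.
The state is a dict: "clock": time; "joint_positions": joint angles; "qd": joint speeds; "tau": joint torques, N m; "ee_pos": TCP position; "tool_rot": TCP orientation; "wrist_force": force on the tool from outside, world axes, zero at the start; "moment": the same for the moment, N m; "width": finger opening in m.
Only numpy, scipy, OpenCV 4.12 (cv2) and the standard library are available. Lean on these libraries where they do the work, as an engineer would, in place of code of your own. Each camera call takes 0.05 s, during which the arm holds its last target.

## Task

Close the open sample jar on the slide carrier with whichever of the two rubber stoppers fits its neck, pressed or dropped in until its head sits on the rim. Then slide the carrier along its rail to the next station, where it clicks in with the jar in front of the reader's lens, without letting it run past that station and with the stopper still fully in. Leave the stack of dishes and the yellow tub where they stand.

Things in the scene. Friction and masses are not known exactly. Their poses are not given: they have to be found in the camera images.
- bed: Fixed aluminium slide bed, 90 mm wide (its x), 380 mm long (its y); two low steel rails (top 22 mm over the bench), black end stops (top 32 mm). Origin: centre of its underside, on the bench. Two stations, each a pair of steel ridges across the bed and a black line on each lip: first the reading station, then a further one 70 mm beyond it towards +y.
- carrier (a joint): Carrier's travel in m along the bed's +y, 0 to 0.215; starts free at 0 to 0.05. Reading station at 0.125, further one at 0.195. Friction about 1 N. A sprung ball under it must be pushed over a ridge with about 5 N on entering a station, then drops in and centres the carrier from about 5 mm either side; leaving takes the same push.
- push_tab (a point): Middle of the trailing face (bed's -y side) of the carrier's upright grey push tab, 70 mm over the bench; the tab is 60 mm wide across the rail, 8 mm thick, and stands from 36 to 80 mm over the bench. Behind it is nothing higher than 32 mm. It lies 69 mm behind the jar's axis. Axes as the bed's.
- jar_mouth (a point): Centre of the rim of the open jar on the carrier: a fixed part of the carrier, amber jar 48 mm in diameter with a clear neck, 35 mm outer and 26 mm inner diameter, neck 22 mm deep. Rim 84 mm over the bench. Axes as the bed's, z up.
- station (a point): Point fixed to the bed, 84 mm over the bench, where the centre of the jar's rim lies when the carrier is in the reading station. Axes as the bed's. A white reader box (75 mm in x, 90 mm in y, 70 mm high) fixed to the bed looks at it: its lens face is 59 mm from here towards +x, its middle level in y with this point.
- carrier_mid (a point): Middle of the underside of the grey carrier, 24 mm over the bench: a plate 110 mm long (y), 80 mm wide, its top 36 mm over the bench, 0.35 to 0.7 kg with its jar, captive on the rails. Short black lines on the plate at mid-length meet the bed's black lines at a station.
- stopper_a: Loose black rubber stopper: plug 24 mm in diameter and 14 mm long with a bevelled foot, below a round head 36 mm in diameter and 16 mm high (total 30 mm), 30 g. Origin: centre of the plug's foot; z towards the head. It starts upright on the bench, plug down. Fully in, its origin is 14 mm below the rim and its top 100 mm over the bench.
- stopper_b: The other loose black rubber stopper, same head and lengths, but with a plug 28 mm in diameter. Same origin and axes. The two stand at places that are swapped at random.
- dishes: Stack of four Petri dishes, 90 mm in diameter, 58 mm high, loose. Origin: centre of its underside. To be left alone.
- tub: Yellow disposal tub with red lid, 100 mm in diameter, 143 mm high, loose. Origin: centre of its underside. To be left alone.
Mind the look-alikes: they are no part of the job. What is shaped like the stopper_a but green or red is not meant.

How it is judged (in metres and radians):
On the way, in this order (a step that is already met when the one before it is completed fails the run):
1. the fitting stopper is fully in the jar's neck while the carrier is still short of the reading station (horizontal distance between stopper_a and jar_mouth below 0.004 m and z of stopper_a in the frame of jar_mouth below -0.0115 m and angle between stopper_a's own z axis and vertical below 0.1 rad and value of joint carrier below 0.11 m), for 0.2 s.
2. the carrier is in the reading station with the stopper still in (horizontal distance between stopper_a and jar_mouth below 0.004 m and z of stopper_a in the frame of jar_mouth below -0.0115 m and angle between stopper_a's own z axis and vertical below 0.1 rad and value of joint carrier between 0.122 and 0.128 m), for 0.3 s.
At the end, for the whole second after the job is handed in: The stopper with the 24 mm plug is in the jar's neck (within 4 mm of the neck's axis, foot at least 11.5 mm below the rim, tilt under 0.1 rad) and the carrier rests in the reading station (travel 0.125 m, within 3 mm), everything at rest (all of step 2 and velocity of joint carrier between -0.005 and 0.005 m/s and linear speed of stopper_a below 0.01 m/s); the robot touches nothing.
It fails at once if the carrier runs past the reading station (more than 20 mm beyond it) (value of joint carrier above 0.145 m).
It fails at once if the dish stack or the yellow tub is moved more than 20 mm or tipped (distance of any of dishes, tub from where it was at the start of the episode above 0.02 m or angle between any of dishes, tub's own z axis and vertical above 0.3 rad).
It also fails if it takes over 67 s, if anything falls off the work surface, if the arm or the gripper's body presses on something with over 40 N, if the wrist force passes 120 N, or if a joint passes its speed limit or range.

## Working session

There is one attempt and no reset: what is moved stays moved. The work goes in short steps, each a Python script; the robot and the scene stay as the last script left them, time stands still between calls to the robot, and variables do not carry over. Pictures are saved under pics/ and viewed, and the job is handed in when it is done.

```bash
ls; mkdir -p pics; python3 - <<'E'
from rig import env,eyes
import cv2,json
print(env.read_state())
for n in ["scene","top","wrist"]:
    p,d=eyes.capture(n); cv2.imwrite(f"pics/a_{n}.png",p[:,:,::-1]); 
    import numpy as np; np.save(f"pics/a_{n}.npy",d); print(n,eyes.get_calibration(n))
E
```

```text
pics
{'clock': 0.0, 'joint_positions': array([ 5.10907023e+01,  2.18392396e+01,  7.43848176e+01, -6.28647244e-05,
        8.38577416e+01, -1.23367741e+01]), 'qd': array([-0.09901156, -0.11484625, -0.00377729,  0.05028605, -0.04182919,
        0.06936307]), 'tau': array([ 2.03827415e-05, -4.37933278e+01, -2.24559152e+01,  7.13065895e-02,
        3.53499851e-02, -1.66502032e-04]), 'ee_pos': array([0.24585977, 0.49167106, 0.2381538 ]), 'tool_rot': array([-102.2930002 ,   89.91820125, -128.86551701]), 'wrist_force': array([ 0.12333693, -0.157194  , -0.41177224]), 'moment': array([-0.02534691, -0.01450158,  0.03674661]), 'width': 0.08843777026691599}
scene {'fx': 471.24033199011456, 'fy': 471.24033199011456, 'cx': 278.35295680157896, 'cy': 215.47585598618676, 'T': array([[-0.82286625,  0.40624413, -0.39731203,  0.94965091],
       [ 0.56822414,  0.59261986, -0.57089669,  0.61159767],
       [ 0.00353157, -0.6955339 , -0.7184846 ,  0.84392304],
       [ 0.        ,  0.        ,  0.        ,  1.        ]])}
top {'fx': 463.9392445236473, 'fy': 463.9392445236473, 'cx': 275.4185416943996, 'cy': 214.7810288018707, 'T': array([[ 0.01500357, -0.99607291,  0.08725622,  0.40857877],
       [-0.99980511, -0.01606495, -0.01147446, -0.01321274],
       [ 0.01283116, -0.08706706, -0.99611982,  1.17883624],
       [ 0.        ,  0.        ,  0.        ,  1.        ]])}
wrist {'fx': 364.435138637556, 'fy': 364.435138637556, 'cx': 274.19206985950916, 'cy': 210.59018100306125, 'T_tool_cam': array([[-3.37869792e-04, -3.24313115e-01,  9.45949729e-01,
        -1.46005187e-01],
       [ 9.99998971e-01,  1.20907393e-03,  7.71698489e-04,
        -8.03236346e-04],
       [-1.39399510e-03,  9.45949016e-01,  3.24312373e-01,
        -8.45186179e-02],
       [ 0.00000000e+00,  0.00000000e+00,  0.00000000e+00,
         1.00000000e+00]])}
```

View pics/a_scene.png

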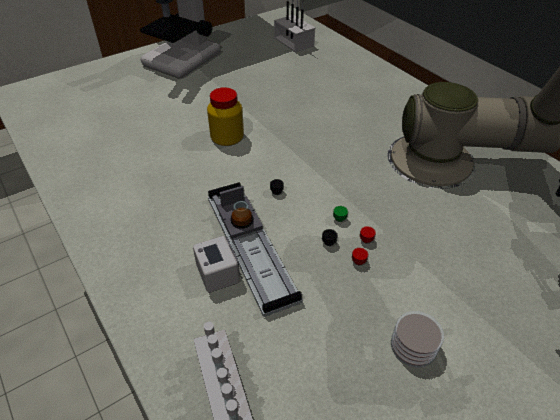

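View pics/a_top.png

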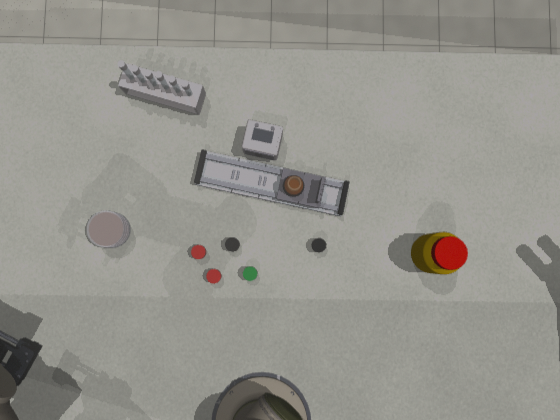

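View pics/a_wrist.png

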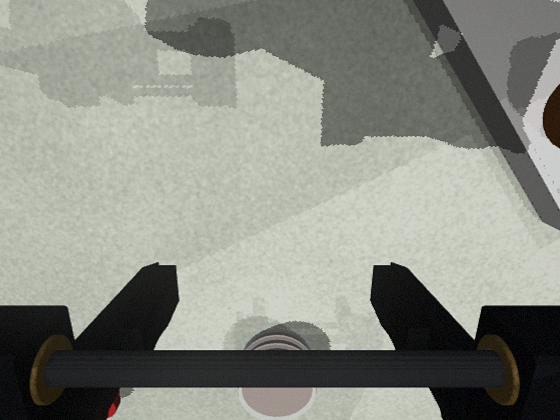

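The scene view shows two black stoppers, at (277,187) and (330,238). In the top view they are at (319,245) and (232,244). The carrier and jar are at (293,185) in the top view, with the open bed to the left, which is roughly world +y. The dishes are at (107,230) and the tub is at (443,253). Next I'll measure positions from both views.

```bash
cat > h.py <<'E'
import numpy as np,cv2
def ray(c,uv,T=None):
    T=c["T"] if T is None else T
    d=np.array([(uv[0]-c["cx"])/c["fx"],(uv[1]-c["cy"])/c["fy"],1.0])
    return T[:3,3],T[:3,:3]@d
def plane(c,uv,z,T=None):
    o,d=ray(c,uv,T); return o+d*(z-o[2])/d[2]
def two(r1,r2):
    A=[];b=[]
    for o,d in (r1,r2):
        d=d/np.linalg.norm(d);P=np.eye(3)-np.outer(d,d);A.append(P);b.append(P@o)
    A=np.vstack(A);b=np.hstack(b);x=np.linalg.lstsq(A,b,rcond=None)[0]
    return x,np.linalg.norm(A@x-b)
def blobs(mask,amin=30):
    n,l,s,c=cv2.connectedComponentsWithStats(mask.astype(np.uint8))
    return [(tuple(np.round(c[i],1)),tuple(s[i])) for i in range(1,n) if s[i][4]>amin]
def tool_T(st):
    from scipy.spatial.transform import Rotation as R
    T=np.eye(4);T[:3,:3]=R.from_euler('xyz',st["tool_rot"],degrees=True).as_matrix();T[:3,3]=st["ee_pos"];return T
E
python3 - <<'E'
from h import *
from rig import eyes
for n in("scene","top"):
    im=cv2.imread(f"pics/a_{n}.png");c=eyes.get_calibration(n);d=np.load(f"pics/a_{n}.npy")
    hsv=cv2.cvtColor(im,cv2.COLOR_BGR2HSV)
    m=(im.max(2)<45)
    for cc,s in blobs(m):
        if 50<s[4]<600 : print(n,"blk",cc,s[:],plane(c,cc,.03 if n=="top" else .022).round(4))
    m=(hsv[:,:,1]>120)&(hsv[:,:,2]>40)
    for cc,s in blobs(m): print(n,"col",cc,s,hsv[int(cc[1]),int(cc[0])],plane(c,cc,.03).round(3))
im=cv2.imread("pics/a_top.png")
cv2.imwrite("pics/b_top.png",cv2.resize(im[110:290,180:360],None,fx=4,fy=3.3,interpolation=cv2.INTER_CUBIC)[:600])
im=cv2.imread("pics/a_scene.png")
cv2.imwrite("pics/b_scene.png",cv2.resize(im[165:315,190:390],None,fx=4,fy=4,interpolation=cv2.INTER_CUBIC))
E
```

```text
scene blk (np.float64(198.5), np.float64(64.6)) (np.int32(171), np.int32(51), np.int32(50), np.int32(28), np.int32(108)) [ 0.3073 -0.8073  0.022 ]
scene blk (np.float64(457.8), np.float64(105.5)) (np.int32(423), np.int32(86), np.int32(54), np.int32(41), np.int32(355)) [-0.2436 -0.1185  0.022 ]
scene blk (np.float64(430.3), np.float64(110.2)) (np.int32(425), np.int32(103), np.int32(11), np.int32(14), np.int32(51)) [-0.1523 -0.1491  0.022 ]
scene blk (np.float64(276.3), np.float64(186.7)) (np.int32(270), np.int32(180), np.int32(13), np.int32(15), np.int32(164)) [ 0.4408 -0.1295  0.022 ]
scene blk (np.float64(228.2), np.float64(195.3)) (np.int32(208), np.int32(183), np.int32(37), np.int32(29), np.int32(492)) [ 0.5595 -0.1718  0.022 ]
scene blk (np.float64(339.8), np.float64(217.7)) (np.int32(334), np.int32(213), np.int32(13), np.int32(9), np.int32(65)) [0.3768 0.0487 0.022 ]
scene blk (np.float64(244.1), np.float64(226.4)) (np.int32(230), np.int32(214), np.int32(33), np.int32(26), np.int32(304)) [ 0.5827 -0.0578  0.022 ]
scene blk (np.float64(329.2), np.float64(237.2)) (np.int32(322), n
[... 1524 characters left out ...]
p.int32(10), np.int32(9), np.int32(70)) [ 12 134 112] [ 0.589 -0.071  0.03 ]
top col (np.float64(438.8), np.float64(252.9)) (np.int32(411), np.int32(232), np.int32(57), np.int32(42), np.int32(1893)) [  1 230 164] [ 0.421 -0.433  0.03 ]
top col (np.float64(197.8), np.float64(251.6)) (np.int32(191), np.int32(245), np.int32(15), np.int32(14), np.int32(159)) [  1 168 153] [0.415 0.163 0.03 ]
top col (np.float64(249.5), np.float64(273.2)) (np.int32(243), np.int32(267), np.int32(14), np.int32(13), np.int32(142)) [ 65 138 124] [0.364 0.035 0.03 ]
top col (np.float64(213.2), np.float64(275.6)) (np.int32(207), np.int32(269), np.int32(14), np.int32(14), np.int32(159)) [  1 168 153] [0.357 0.124 0.03 ]
```

View pics/b_top.png

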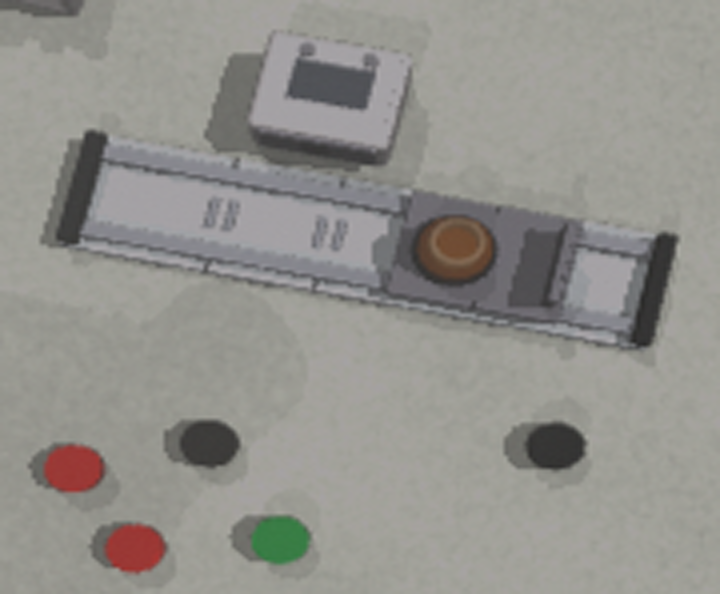

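View pics/b_scene.png

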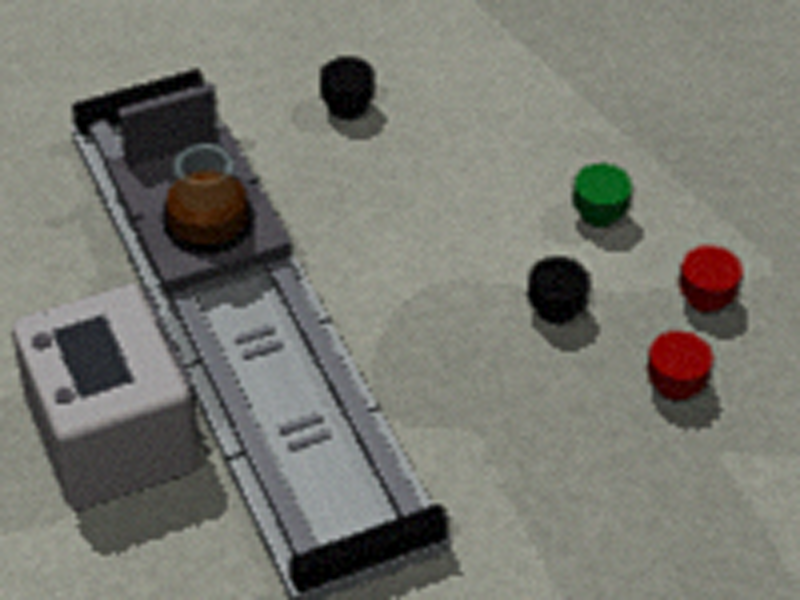

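```bash
cat >> h.py <<'E'
def viewpose(c,P,az,e,dist):
    """tool pose so that wrist camera looks at P from elevation e, heading az, image upside down"""
    from scipy.spatial.transform import Rotation as R
    az,e=np.radians([az,e]);h=np.array([np.cos(az),np.sin(az),0]);z=np.array([0,0,1.])
    o=h*np.cos(e)-z*np.sin(e); d=h*np.sin(e)+z*np.cos(e); x=np.cross(d,o)
    Rc=np.c_[x,d,o]; Tc=np.eye(4);Tc[:3,:3]=Rc;Tc[:3,3]=P-o*dist
    T=Tc@np.linalg.inv(c["T_tool_cam"]); 
    return T[:3,3],R.from_matrix(T[:3,:3]).as_euler('xyz',degrees=True)
E
python3 - <<'E'
from h import *
from rig import eyes,kinematics,env
c=eyes.get_calibration("wrist");q0=env.read_state()["joint_positions"]
for P in([.436,-.127,.018],[.434,.083,.018]):
  for az in range(-180,180,30):
    for e in(25,35):
      p,r=viewpose(c,np.array(P),az,e,.27)
      try:q=kinematics.ik(p,r)
      except Exception as ex:q=None
      if q is not None: print(P,az,e,p.round(3),np.round(q),round(abs(q-q0).max()))
E
```

```text
[0.436, -0.127, 0.018] -180 25 [ 0.517 -0.128  0.092] [-20.  49.  61. -15. 113.  70.] 82
[0.436, -0.127, 0.018] -180 35 [ 0.503 -0.128  0.105] [-21.  42.  69. -13. 103.  70.] 82
[0.436, -0.127, 0.018] -150 25 [ 0.506 -0.087  0.092] [-10.  45.  71. -28. 101.  54.] 66
[0.436, -0.127, 0.018] -150 35 [ 0.494 -0.094  0.105] [-13.  39.  76. -24.  93.  52.] 64
[0.436, -0.127, 0.018] -120 25 [ 0.477 -0.057  0.092] [ -2.  39.  86. -40.  83.  43.] 56
[0.436, -0.127, 0.018] -120 35 [ 0.47  -0.069  0.105] [ -6.  33.  89. -34.  77.  37.] 57
[0.436, -0.127, 0.018] -90 25 [ 0.437 -0.046  0.092] [  2.  31. 106. -55.  61.  38.] 55
[0.436, -0.127, 0.018] -90 35 [ 0.437 -0.06   0.105] [ -4.  26. 105. -45.  56.  25.] 55
[0.436, -0.127, 0.018] -60 35 [ 0.403 -0.069  0.105] [-10.  18. 122. -63.  30.  13.] 63
[0.436, -0.127, 0.018] 0 35 [ 0.369 -0.126  0.105] [-57.  12. 133.  69.  32. 153.] 165
[0.436, -0.127, 0.018] 30 25 [ 0.366 -0.167  0.092] [-72.  24. 125.  56.  58. 126.] 138
[0.436, -0.127, 0.018] 30 35 [ 0.378 -0.16   0.105] [-63.  18. 121.  47.  54. 144.] 156
[0.436, -0.127, 0.018] 60 25 [ 0.395 -0
[... 1658 characters left out ...]
134.  66.  35. 150.] 162
[0.434, 0.083, 0.018] 60 25 [0.393 0.013 0.092] [-46.  24. 125.  53.  60. 125.] 137
[0.434, 0.083, 0.018] 60 35 [0.4   0.025 0.105] [-37.  18. 121.  45.  56. 142.] 154
[0.434, 0.083, 0.018] 90 25 [0.433 0.002 0.092] [-37.  32. 104.  36.  79. 125.] 137
[0.434, 0.083, 0.018] 90 35 [0.433 0.016 0.105] [-32.  26. 104.  31.  73. 133.] 145
[0.434, 0.083, 0.018] 120 25 [0.474 0.013 0.092] [-26.  39.  85.  24.  96. 118.] 130
[0.434, 0.083, 0.018] 120 35 [0.467 0.025 0.105] [-23.  33.  89.  21.  88. 121.] 133
[0.434, 0.083, 0.018] 150 25 [0.504 0.042 0.092] [-14.  45.  71.  12. 109. 105.] 117
[0.434, 0.083, 0.018] 150 35 [0.492 0.049 0.105] [-13.  39.  77.  10.  99. 105.] 118
```

```bash
python3 - <<'E'
from h import *
from rig import eyes,env
c=eyes.get_calibration("wrist")
for n,P in(("far",[.434,.083,.018]),("near",[.436,-.127,.018])):
    p,r=viewpose(c,np.array(P),-90,30,.27)
    env.movep(p,r); env.dwell(.15)
    s=env.read_state(); im,d=eyes.capture("wrist")
    np.savez(f"pics/w_{n}.npz",im=im,d=d,T=tool_T(s)@c["T_tool_cam"])
    cv2.imwrite(f"pics/w_{n}.png",cv2.rotate(im[:,:,::-1],cv2.ROTATE_180)); print(s["clock"],s["ee_pos"]-p)
E
```

```text
1.7833 [-2.62441549e-05  5.81999155e-04  3.15734487e-04]
2.8333 [ 4.71048813e-04  1.13340407e-03 -3.69579702e-05]
```

View pics/w_far.png

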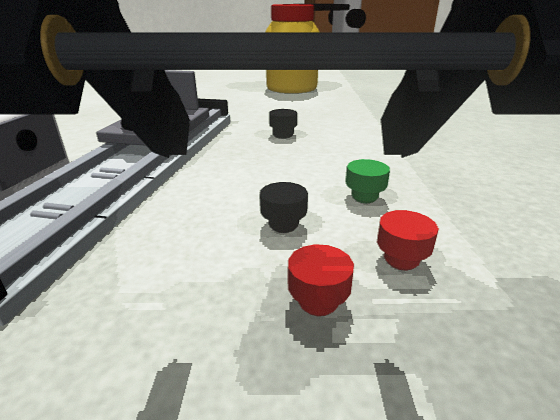

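View pics/w_near.png

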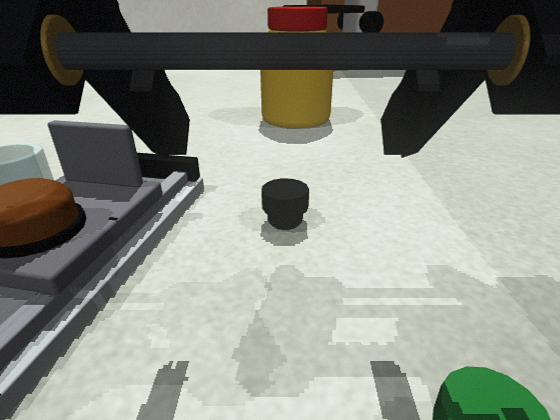

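Both views are clear: the far stopper is at (284,205) and the near one at (285,203). I'll measure the plug-to-head width ratios and locate the jar.

```bash
python3 - <<'E'
from h import *
for n in("far","near"):
    im=cv2.imread(f"pics/w_{n}.png"); m=(im.max(2)<70)
    # component nearest centre
    k,l,s,c=cv2.connectedComponentsWithStats(m[160:260,230:340].astype(np.uint8))
    i=1+np.argmax(s[1:,4]); mm=l==i
    print(n,s[i],[(r+160,int(mm[r].sum()),int(np.flatnonzero(mm[r])[0]+230)) for r in range(100) if mm[r].any()])
    cv2.imwrite(f"pics/z_{n}.png",cv2.resize(im[165:255,230:340],None,fx=6,fy=6,interpolation=cv2.INTER_NEAREST))
E
```

```text
far [  30   22   48   51 1927] [(182, 8, 279), (183, 22, 273), (184, 29, 270), (185, 33, 268), (186, 37, 265), (187, 40, 264), (188, 42, 263), (189, 44, 262), (190, 45, 261), (191, 46, 261), (192, 46, 261), (193, 47, 261), (194, 48, 260), (195, 48, 260), (196, 48, 260), (197, 48, 260), (198, 48, 260), (199, 48, 260), (200, 48, 260), (201, 47, 261), (202, 46, 261), (203, 46, 261), (204, 47, 260), (205, 46, 261), (206, 46, 261), (207, 46, 261), (208, 46, 261), (209, 46, 261), (210, 46, 261), (211, 46, 261), (212, 46, 261), (213, 44, 262), (214, 44, 262), (215, 42, 263), (216, 40, 264), (217, 38, 265), (218, 35, 266), (219, 32, 268), (220, 30, 269), (221, 30, 269), (222, 30, 269), (223, 30, 269), (224, 29, 269), (225, 28, 270), (226, 28, 270), (227, 26, 271), (228, 24, 272), (229, 22, 273), (230, 20, 274), (231, 16, 276), (232, 10, 279)]
near [  32   19   47   51 1966] [(179, 17, 277), (180, 27, 272), (181, 31, 270), (182, 36, 267), (183, 39, 266), (184, 41, 265), (185, 43, 264), (186, 44, 263), (187, 45, 263), (188, 46, 262), (189, 47, 262), (190, 47, 262), (191, 47, 262), (192, 47, 262), (193, 47, 262), (194, 47, 262), (195, 47, 262), (196, 47, 262), (197, 47, 262), (198, 47, 262), (199, 47, 262), (200, 46, 262), (201, 46, 262), (202, 46, 262), (203, 46, 262), (204, 45, 263), (205, 45, 263), (206, 45, 263), (207, 45, 263), (208, 45, 263), (209, 44, 263), (210, 43, 264), (211, 41, 265), (212, 39, 266), (213, 36, 267), (214, 35, 268), (215, 35, 268), (216, 35, 268), (217, 35, 268), (218, 35, 268), (219, 34, 268), (220, 34, 268), (221, 33, 269), (222, 32, 269), (223, 31, 270), (224, 29, 271), (225, 27, 272), (226, 24, 273), (227, 21, 275), (228, 17, 277), (229, 11, 280)]
```

```bash
python3 - <<'E'
import cv2,numpy as np
a=cv2.imread("pics/z_far.png");b=cv2.imread("pics/z_near.png")
v=cv2.resize(np.hstack([a,b]),(800,327));cv2.imwrite("pics/z_both.png",v)
E
```

```text
(no output)
```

View pics/z_both.png

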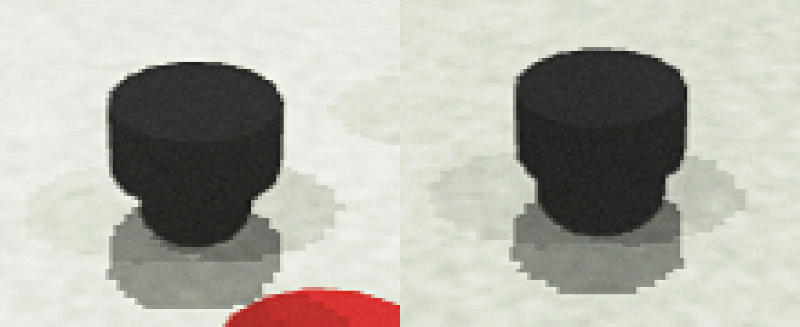

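In the far view the plug is 30 px wide against a 46 px head (0.65), which means a 24 mm plug. The near one is 35/46 (0.76), so 28 mm. The far stopper, at about (0.434, 0.083), is therefore stopper_a. Now I'll take close wrist views from two places each for the jar and for stopper_a.

```bash
python3 - <<'E'
from h import *
from rig import eyes,env,kinematics
c=eyes.get_calibration("wrist"); ct=eyes.get_calibration("top")
J=plane(ct,(293.7,183.6),.084); print("jar~",J)
S=np.array([.434,.083,.03])
for n,P,az,e,dist in(("j1",J,-90,71,.27),("j2",J,-150,60,.27),("s1",S,-120,60,.24),("s2",S,-90,71,.24)):
    p,r=viewpose(c,P,az,e,dist)
    env.movep(p,r); env.dwell(.2)
    s=env.read_state(); im,d=eyes.capture("wrist")
    np.savez(f"pics/w_{n}.npz",im=im,d=d,T=tool_T(s)@c["T_tool_cam"])
    cv2.imwrite(f"pics/w_{n}.png",cv2.rotate(im[:,:,::-1],cv2.ROTATE_180)); print(s["clock"],s["ee_pos"].round(4))
v=[cv2.imread(f"pics/w_{n}.png") for n in("j1","j2","s1","s2")]
cv2.imwrite("pics/m1.png",cv2.resize(np.vstack([np.hstack(v[:2]),np.hstack(v[2:])]),(800,600)))
E
```

```text
jar~ [ 0.57980445 -0.0682906   0.084     ]
3.9333 [ 0.5791 -0.0635  0.193 ]
5.2333 [ 0.601  -0.0562  0.1914]
6.4167 [0.4399 0.0906 0.1114]
7.4 [0.4342 0.0771 0.1115]
```

View pics/m1.png

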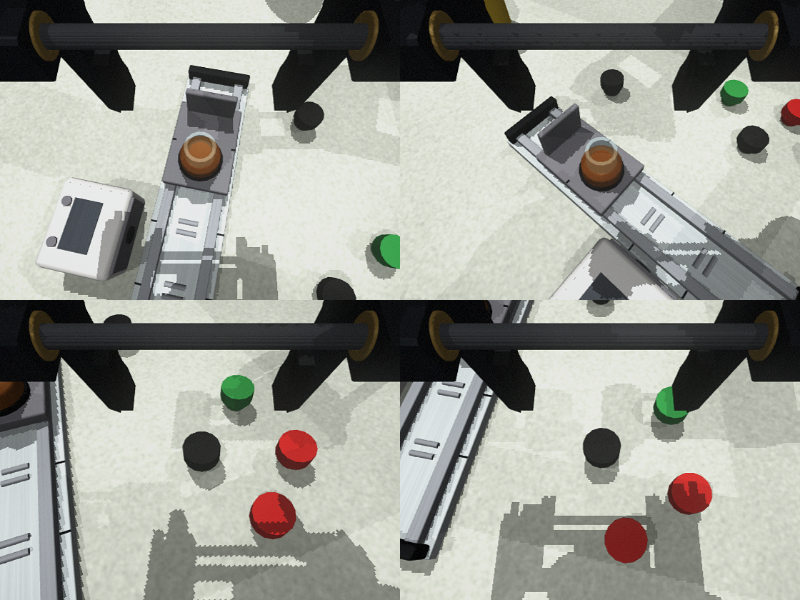

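View pics/w_j1.png

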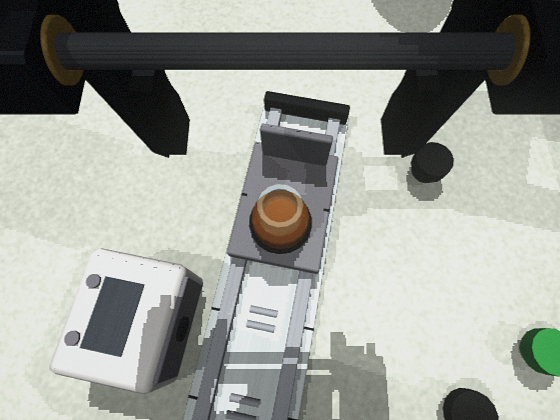

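View pics/w_j2.png

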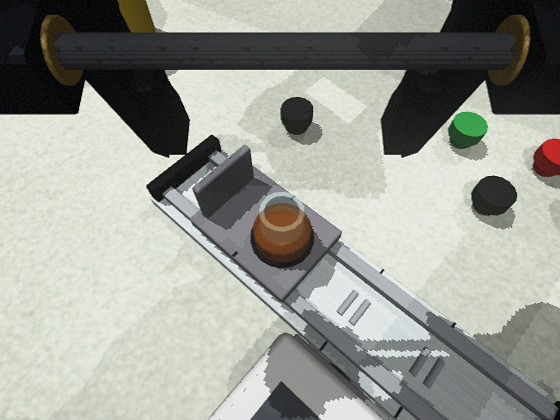

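The rim ring shows at about (280,207) in j1 and (282,213) in j2. I'll zoom in for exact centres.

```bash
python3 - <<'E'
import cv2,numpy as np
v=[]
for n in("j1","j2"):
    im=cv2.imread(f"pics/w_{n}.png")[170:250,242:322]
    z=cv2.resize(im,None,fx=5,fy=5,interpolation=cv2.INTER_CUBIC)
    for k in range(0,80,10):
        cv2.line(z,(k*5,0),(k*5,399),(0,255,0) if k==40 else (90,90,0),1);cv2.line(z,(0,k*5),(399,k*5),(0,255,0) if k==40 else (90,90,0),1)
    v.append(z)
cv2.imwrite("pics/z_j.png",np.hstack(v))
E
```

```text
(no output)
```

View pics/z_j.png

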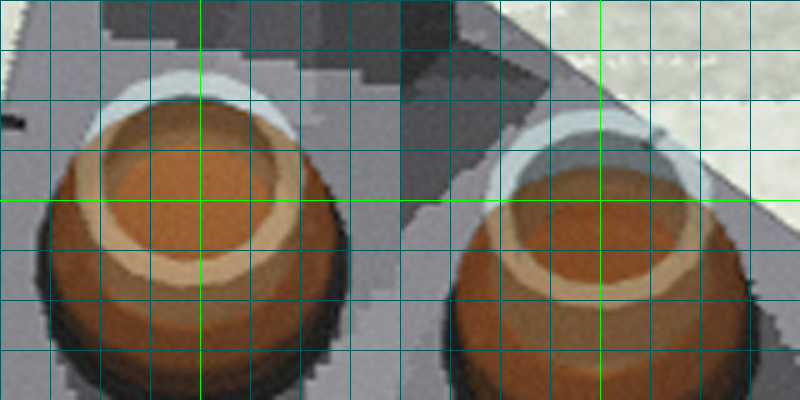

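```bash
cat > meas.py <<'E'
from h import *
from rig import eyes
c=eyes.get_calibration("wrist"); ct=eyes.get_calibration("top"); cs=eyes.get_calibration("scene")
def wr(n,u,v):
    return ray(c,(559-u,419-v),np.load(f"pics/w_{n}.npz")["T"])
E
python3 - <<'E'
from meas import *
a=wr("j1",279.5,205.2);b=wr("j2",281.1,211.0)
print("jar",two(a,b)); 
for r in(a,b): print(r[0]+r[1]*(.084-r[0][2])/r[1][2])
print("top",plane(ct,(293.3,183.2),.084))
R={}
for n in("s1","s2","far","near"):
    im=cv2.imread(f"pics/w_{n}.png"); m=(im.max(2)<70)
    x0,y0=(240,165)
    k,l,s,cc=cv2.connectedComponentsWithStats(m[165:280,230:340].astype(np.uint8))
    i=1+np.argmax(s[1:,4]); mm=l==i
    ys,xs=np.nonzero(mm);w=mm.sum(1).max(); left=xs.min()+230;right=xs.max()+230;top=ys.min()+165
    T=np.load(f"pics/w_{n}.npz")["T"]; 
    u=(left+right)/2
    d=T[:3,:3]@np.array([0,0,1.]);
    # local elevation at the top centre
    v=top+w/2
    for _ in range(4):
        d=wr(n,u,v)[1];el=abs(d[2])/np.linalg.norm(d);v=top-.5+w/2*el
    R[n]=wr(n,u,v);print(n,u,v,w,el,(R[n][0]+R[n][1]*(.03-R[n][0][2])/R[n][1][2]).round(4))
print("A",two(R["s1"],R["s2"]),two(R["far"],R["s2"]))
# top view
im=cv2.imread("pics/a_top.png");m=im.max(2)<75
for cc,s in blobs(m[230:260,210:335],40): uv=(cc[0]+210,cc[1]+230);print("top",uv,s,plane(ct,uv,.028))
E
```

```text
jar (array([ 0.58271872, -0.0696894 ,  0.08347937]), np.float64(0.00022672879864238927))
[ 0.58272912 -0.06933602  0.084     ]
[ 0.58292781 -0.06970207  0.084     ]
top [ 0.58075124 -0.06732525  0.084     ]
s1 282.0 206.38145609802422 53 0.8634511735103483 [0.4359 0.0801 0.03  ]
s2 282.5 202.95195563006212 52 0.9404598319254664 [0.4356 0.0794 0.03  ]
far 283.5 192.6006855411457 48 0.4625285642144042 [0.4351 0.0808 0.03  ]
near 285.0 189.1621205943855 47 0.45370725933555267 [ 0.4365 -0.1336  0.03  ]
A (array([0.43555273, 0.07908787, 0.02850892]), np.float64(0.0003184147506799185)) (array([0.43535876, 0.07908549, 0.02909985]), np.float64(0.0004074946758267254))
top (np.float64(231.6), np.float64(244.0)) (np.int32(15), np.int32(8), np.int32(14), np.int32(13), np.int32(151)) [0.4350957  0.08082692 0.028     ]
top (np.float64(318.3), np.float64(245.0)) (np.int32(102), np.int32(9), np.int32(14), np.int32(13), np.int32(153)) [ 0.43590973 -0.13389914  0.028     ]
```

```bash
cat >> h.py <<'E'
def down(az):
    """tool straight down, tool z heading az"""
    from scipy.spatial.transform import Rotation as R
    a=np.radians(az);z=np.array([np.cos(a),np.sin(a),0]);x=np.array([0,0,-1.]);y=np.cross(z,x)
    return R.from_matrix(np.c_[x,y,z]).as_euler('xyz',degrees=True)
E
python3 - <<'E'
from h import *
from rig import env,gripper_open,close,eyes
r=down(-90);S=[.4356,.0794]
env.movep([*S,.08],r); 
print(env.line_to([*S,.0085],max_speed=.08,max_force=8), env.read_state()["ee_pos"])
close(20); s=env.read_state();print(s["width"],s["wrist_force"])
env.line_to([*S,.16],max_speed=.15); env.dwell(.1)
s=env.read_state();print(s["width"],s["clock"],s["ee_pos"])
im,d=eyes.capture("wrist");np.savez("pics/w_h.npz",im=im,d=d,T=tool_T(s)@eyes.get_calibration("wrist")["T_tool_cam"])
cv2.imwrite("pics/w_h.png",cv2.rotate(im[:,:,::-1],cv2.ROTATE_180))
E
```

```text
False [0.43587142 0.07938925 0.00891018]
0.03441534312871568 [-0.58280209 -1.06052923  0.45418615]
0.034721956451036 10.8667 [0.43526208 0.07942426 0.15929191]<sys>:0: UserWarning: Gimbal lock detected. Setting third angle to zero since it is not possible to uniquely determine all angles.
```

View pics/w_h.png

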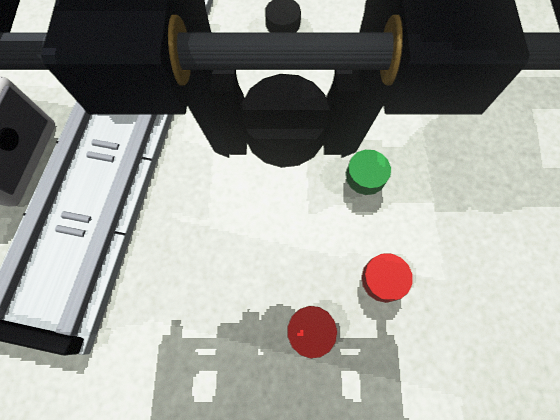

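```bash
python3 - <<'E'
from meas import *
im=cv2.imread("pics/w_h.png")
cv2.imwrite("pics/z_h.png",cv2.resize(cv2.convertScaleAbs(im[60:180,220:350],alpha=3,beta=10),None,fx=5,fy=5,interpolation=cv2.INTER_CUBIC))
r=wr("h",285,120); z=.1593-.0088+.03
print(r[0]+r[1]*(z-r[0][2])/r[1][2])
E
```

```text
[0.43510225 0.08367821 0.1805    ]
```

View pics/z_h.png

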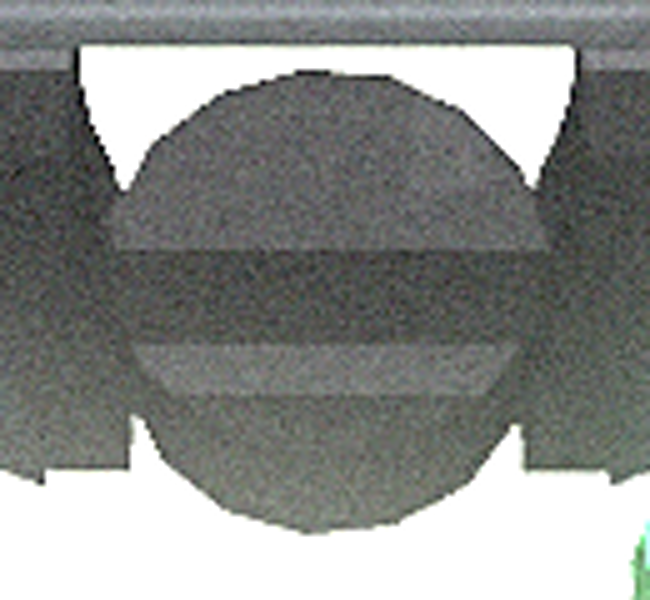

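```bash
python3 - <<'E'
from meas import *
f=lambda r,z:(r[0]+r[1]*(z-r[0][2])/r[1][2]).round(4)
print(f(wr("h",284.5,73.7),.1805), f(wr("h",284.5,166.5),.1645))
# same method on s2 and j1: far edge
print("s2 far edge",f(wr("s2",282.5,202.95-26*.94),.03))
E
```

```text
[0.4353 0.0616 0.1805] [0.4353 0.0963 0.1645]
s2 far edge [0.4357 0.0618 0.03  ]
```

```bash
python3 -W ignore - <<'E'
from h import *
from rig import env,eyes
r=down(-90);J=[.5828,-.0694]
env.movep([*J,.125],r); env.dwell(.15); print(env.read_state()["ee_pos"])
env.line_to([*J,.1],max_speed=.08)
hit=env.line_to([*J,.0858],max_speed=.03,max_force=4); s=env.read_state();print(hit,s["ee_pos"],s["wrist_force"],s["clock"],s["width"])
for n in("scene","wrist"):
    im,d=eyes.capture(n);im=im[:,:,::-1]
    if n=="wrist": cv2.imwrite("pics/c_w.png",cv2.rotate(im,cv2.ROTATE_180))
    else: cv2.imwrite("pics/c_s.png",cv2.resize(im[150:270,180:340],None,fx=5,fy=5,interpolation=cv2.INTER_CUBIC))
E
```

```text
[ 0.58230005 -0.06805866  0.12570834]
False [ 0.58284509 -0.06944029  0.08578074] [-0.50792073  0.58352907 -0.24261014] 13.0083 0.034352691437652134
```

View pics/c_s.png

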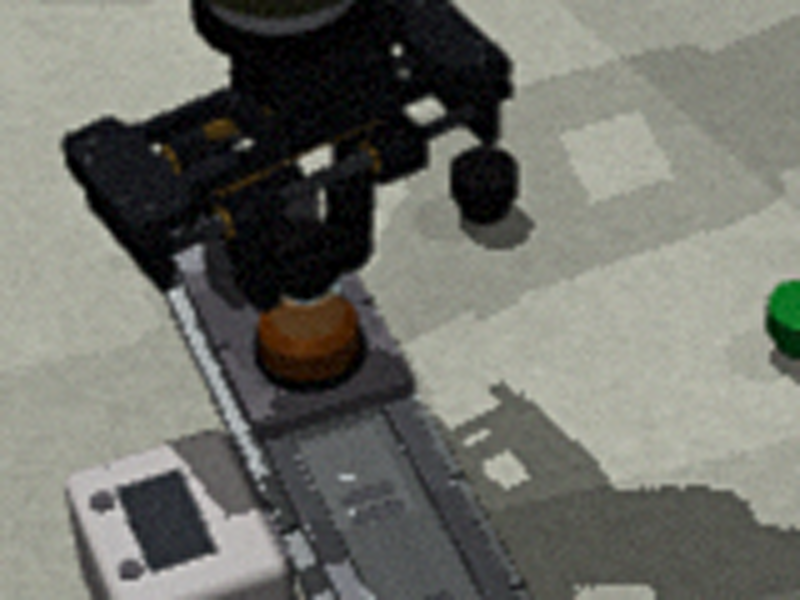

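View pics/c_w.png

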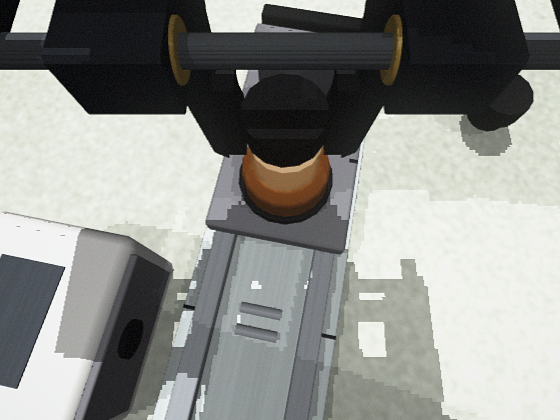

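There was no contact at 7 mm depth, and the stopper is centred over the neck at (285,150). I'll release it, rise, close the fingers and press.

```bash
python3 -W ignore - <<'E'
from h import *
from rig import env,eyes,gripper_open,close
r=down(-90);J=[.5828,-.0694]
gripper_open(); env.dwell(.2); s=env.read_state();print(s["wrist_force"],s["width"])
env.line_to([*J,.135],max_speed=.1); close(10)
env.line_to([*J,.11],max_speed=.1)
env.dwell(.1);print(env.read_state()["wrist_force"])
hit=env.line_to([*J,.097],max_speed=.03,max_force=10); s=env.read_state();print(hit,s["ee_pos"],s["wrist_force"],s["clock"],s["width"])
env.line_to([*J,.17],max_speed=.15)
c=eyes.get_calibration("wrist")
p,q=viewpose(c,np.array([.5828,-.0694,.09]),-150,35,.27)
env.movep(p,q);env.dwell(.2);s=env.read_state()
im,d=eyes.capture("wrist");np.savez("pics/w_k.npz",im=im,T=tool_T(s)@c["T_tool_cam"])
cv2.imwrite("pics/w_k.png",cv2.rotate(im[:,:,::-1],cv2.ROTATE_180));print(s["clock"])
im,d=eyes.capture("top");cv2.imwrite("pics/k_top.png",im[:,:,::-1])
cv2.imwrite("pics/k_topz.png",cv2.resize(im[110:230,180:360,::-1],None,fx=4.4,fy=4.4,interpolation=cv2.INTER_CUBIC))
E
```

```text
[ 0.07815103  0.55141886 -0.31149631] 0.08825441626371433
[-0.85971396 -0.96223442 -0.4586464 ]
True [ 0.58306562 -0.06945769  0.10043195] [-1.04302555 -0.0423482   7.02569069] 17.0333 0.0002450695953931171
18.9167
```

View pics/w_k.png

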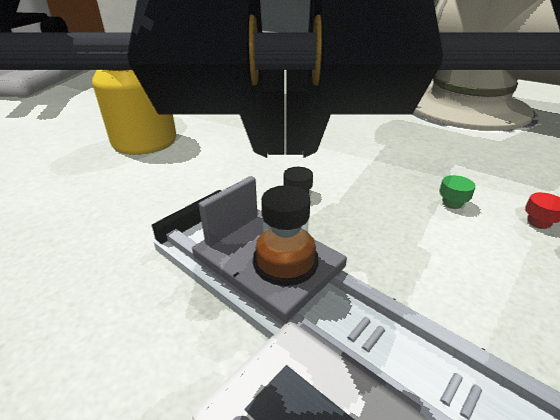

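View pics/k_topz.png

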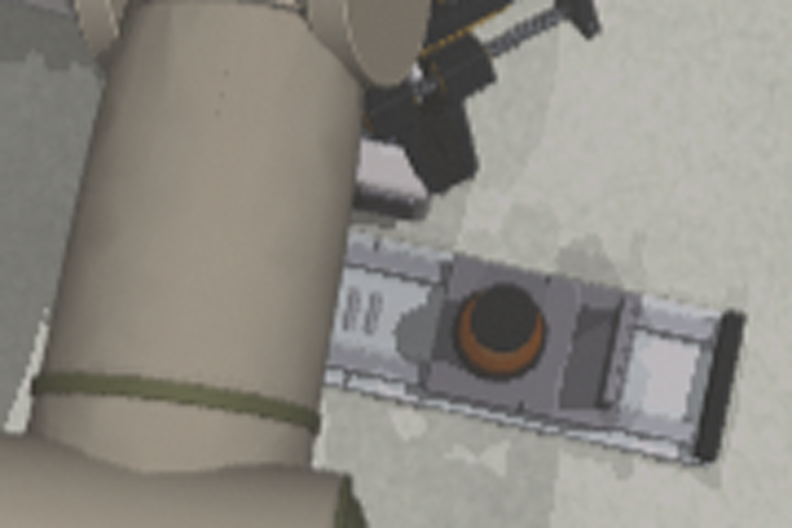

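The press met resistance with the fingertips at z = 0.1004, so the stopper is fully in, with its head on the rim at (286,205) in the wrist view. Next I need the bed axis and the travel still to go.

```bash
python3 -W ignore - <<'E'
import cv2
def z(n,x0,y0,w,h,f,o):
    im=cv2.imread(n)[y0:y0+h,x0:x0+w];i=cv2.resize(im,None,fx=f,fy=f,interpolation=cv2.INTER_CUBIC)
    for k in range(0,w,20):
        cv2.line(i,(k*f,0),(k*f,6),(0,0,255),1);cv2.putText(i,str(x0+k),(k*f,16),0,.35,(0,0,255))
    for k in range(0,h,20):
        cv2.line(i,(0,k*f),(6,k*f),(0,0,255),1);cv2.putText(i,str(y0+k),(8,k*f+4),0,.35,(0,0,255))
    cv2.imwrite(o,i)
z("pics/w_j1.png",170,90,190,150,4,"pics/z1.png")
z("pics/w_j1.png",170,240,190,150,4,"pics/z2.png")
z("pics/w_j2.png",180,200,200,150,4,"pics/z3.png")
E
```

```text
(no output)
```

View pics/z1.png

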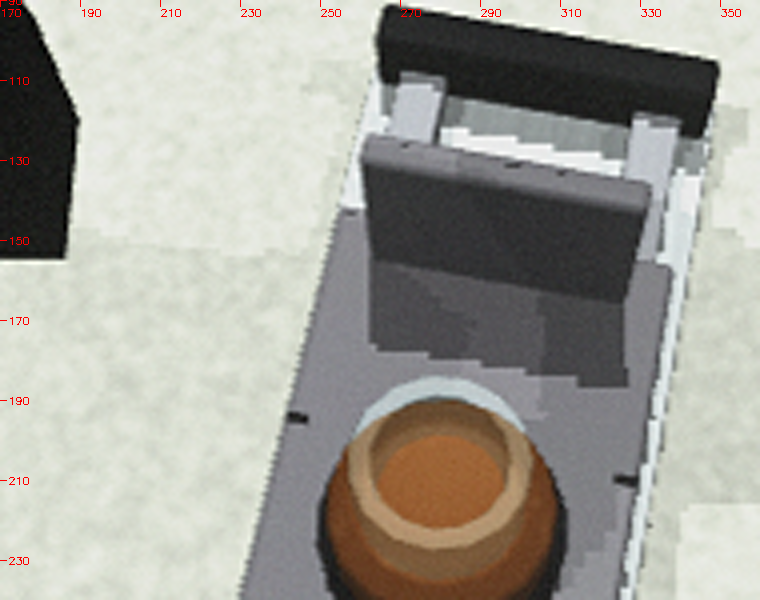

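View pics/z2.png

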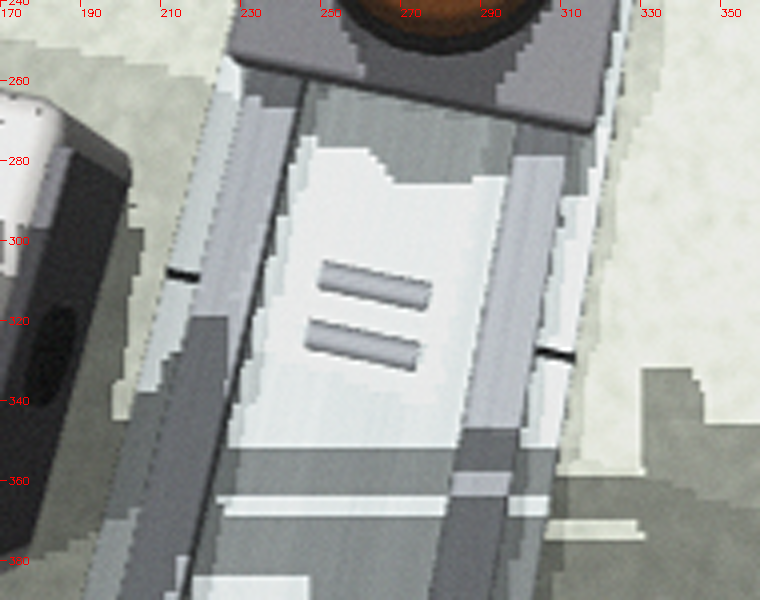

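View pics/z3.png

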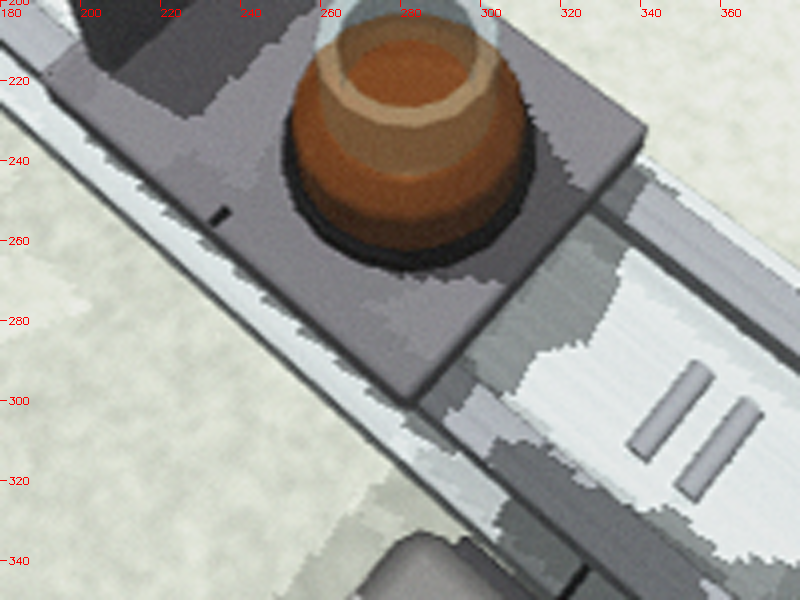

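```bash
python3 -W ignore - <<'E'
from meas import *
import cv2
f=lambda r,z:(r[0]+r[1]*(z-r[0][2])/r[1][2]).round(4)
print("lip tri",two(wr("j1",308.7,327.7),wr("j2",381,271)))
print("plate tri",two(wr("j1",243.7,194.0),wr("j2",234.6,253.6)))
pl=[f(wr("j1",243.7,194.0),.036),f(wr("j1",325.8,209.5),.036)]
for z in(.008,.012,.016,.022):
    ll=[f(wr("j1",215.2,308.2),z),f(wr("j1",308.7,327.7),z)]
    a=(pl[0]+pl[1])/2;b=(ll[0]+ll[1])/2; x=pl[0]-pl[1]; print(z,a,b,"w",np.linalg.norm(x),np.linalg.norm(ll[0]-ll[1]),"dir",(b-a)[:2]/np.linalg.norm((b-a)[:2]),"dist",np.linalg.norm((b-a)[:2]),"yaws",np.degrees([np.arctan2(x[1],x[0]),np.arctan2(*(ll[0]-ll[1])[[1,0]]),-np.arctan2(*(b-a)[:2])]))
# plate corners, tab top trailing? end stop
for z,uv in ((.036,(228,254)),(.036,(317.5,271.5)),(.032,(265.5,91)),(.032,(349.5,105.5)),(.080,(260.5,124.5)),(.08,(331.5,136.5))): print(z,uv,f(wr("j1",*uv),z))
E
```

```text
lip tri (array([0.55847498, 0.01582997, 0.01651965]), np.float64(4.5100080552214454e-05))
plate tri (array([ 0.61497495, -0.09592296,  0.03842156]), np.float64(4.1979375305463416e-05))
0.008 [ 0.57905 -0.0896   0.036  ] [0.5987 0.0076 0.008 ] w 0.07391623637604935 0.0831925477431723 dir [0.19815192 0.98017132] dist 0.09916633753446782 yaws [-11.23392326 -11.22889182 -11.428909  ]
0.012 [ 0.57905 -0.0896   0.036  ] [0.59845 0.00775 0.012  ] w 0.07391623637604935 0.08205522530588776 dir [0.19543802 0.98071605] dist 0.09926420553250805 yaws [-11.23392326 -11.17299254 -11.27031276]
0.016 [ 0.57905 -0.0896   0.036  ] [0.5982  0.00795 0.016  ] w 0.07391623637604935 0.081133531908823 dir [0.19263288 0.9812709 ] dist 0.0994118956664644 yaws [-11.23392326 -11.15758727 -11.10647623]
0.022 [ 0.57905 -0.0896   0.036  ] [0.59785 0.00815 0.022  ] w 0.07391623637604935 0.07962323781409551 dir [0.18886602 0.98200286] dist 0.09954146121089444 yaws [-11.23392326 -11.22525897 -10.88661405]
0.036 (228, 254) [ 0.6264 -0.0427  0.036 ]
0.036 (317.5, 271.5) [ 0.5516 -0.0282  0.036 ]
0.032 (265.5, 91) [ 0.5981 -0.2088  0.032 ]
0.032 (349.5, 105.5) [ 0.5151 -0.1921  0.032 ]
0.08 (260.5, 124.5) [ 0.5987 -0.1404  0.08  ]
0.08 (331.5, 136.5) [ 0.5413 -0.1295  0.08  ]
```

Measured: the bed's yaw is about −11.2°, the travel left is about 99.4 mm, and the tab's trailing face is near (0.5695, −0.137). I'll push first to well short of the ridge and then check.

```bash
cat >> h.py <<'E'
YAW=-11.17
U=np.array([np.sin(np.radians(-YAW)),np.cos(np.radians(YAW)),0])
JAR0=np.array([.5828,-.0694,0]); TAB0=JAR0-.069*U
def push_tcp(trav,half=.009,z=.058): return TAB0+U*(trav-half)+np.array([0,0,z])
E
python3 -W ignore - <<'E'
from h import *
from rig import env,eyes,kinematics
r=down(-90+YAW)
a=push_tcp(-.022,z=.16)
s=env.read_state();p=s["ee_pos"];print(p)
env.line_to([p[0],p[1],p[2]+.07],max_speed=.2)
env.movep(a,r)
env.line_to(push_tcp(-.022),max_speed=.12);env.dwell(.2)
b=env.read_state();print(b["ee_pos"],b["wrist_force"],b["clock"])
print(env.line_to(push_tcp(.085),max_speed=.035,max_force=12));
s=env.read_state();print(s["ee_pos"]-push_tcp(.085),s["wrist_force"],s["clock"])
im,d=eyes.capture("wrist");c=eyes.get_calibration("wrist");np.savez("pics/w_p.npz",im=im,T=tool_T(s)@c["T_tool_cam"])
cv2.imwrite("pics/w_p.png",cv2.rotate(im[:,:,::-1],cv2.ROTATE_180))
im,d=eyes.capture("scene");cv2.imwrite("pics/p_s.png",cv2.resize(im[150:330,170:330,::-1],None,fx=3.3,fy=3.3,interpolation=cv2.INTER_CUBIC))
E
```

```text
[ 0.64107808 -0.03613882  0.17672768]
[ 0.56364766 -0.16762999  0.05859877] [ 0.37105206 -0.21447069 -0.50304453] 21.7
False
[-6.96918067e-05 -1.32314276e-05 -7.32440053e-05] [ 1.05908596 -0.63164473  0.26372184] 24.9083
```

View pics/w_p.png

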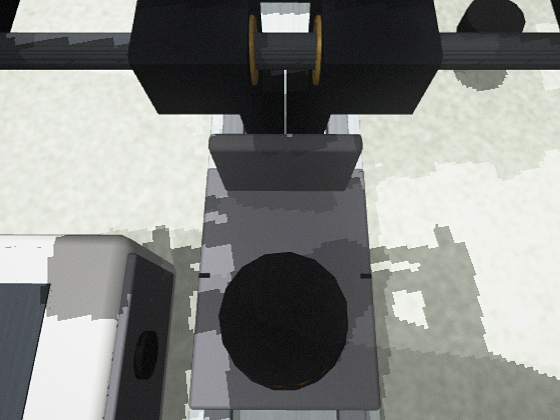

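View pics/p_s.png

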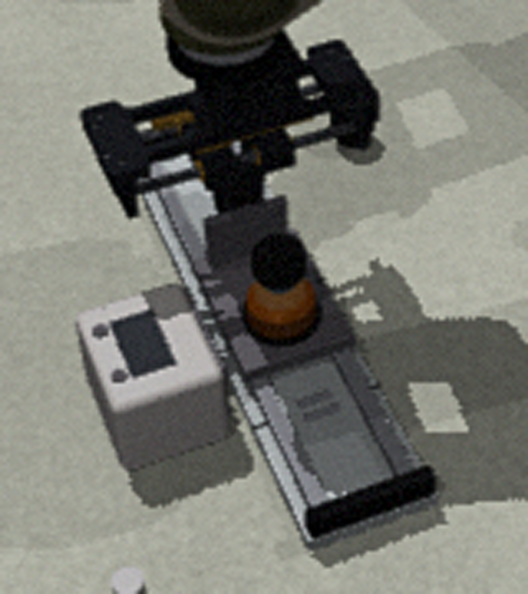

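```bash
python3 -W ignore - <<'E'
from meas import *
f=lambda r,z:(r[0]+r[1]*(z-r[0][2])/r[1][2])
a=(f(wr("p",204.5,275.3),.036)+f(wr("p",366,275.5),.036))/2
m0=np.array([.57905,-.0896,.036]);print(a,(a-m0)@U,(a-m0)@[U[1],-U[0],0])
b=f(wr("p",283.5,320),.1);print("stopper",b,(b-JAR0)@U)
T=np.linalg.inv(np.load("pics/w_p.npz")["T"])
for sx in(-.0405,.0405):
    P=np.array([.5982,.00795,.0165])+sx*np.array([U[1],-U[0],0]);q=T[:3,:3]@P+T[:3,3];print(559-(c["fx"]*q[0]/q[2]+c["cx"]),419-(c["fy"]*q[1]/q[2]+c["cy"]))
E
```

```text
[ 0.59528084 -0.00482062  0.036     ] 0.08631763387777266 -0.0005001458900477208
stopper [0.59993488 0.01628249 0.1       ] 0.08737876774536159
365.8793289582515 307.84654722972306
202.97351776902792 307.63783223911105
```

The carrier has moved 86.3 mm, 1.3 mm more than commanded, so 13.1 mm remain. Now a slow push over the ridge, logging force in small steps.

```bash
python3 -W ignore - <<'E'
from h import *
from rig import env,eyes
for t in(.088,.090,.092,.094,.0955,.0965):
    h=env.line_to(push_tcp(t),max_speed=.015,max_force=25); s=env.read_state()
    print(t,h,((s["ee_pos"]-push_tcp(t))@U*1e3).round(2),(s["wrist_force"]@U).round(2),s["clock"])
env.dwell(.3);s=env.read_state();print(s["wrist_force"]@U)
im,d=eyes.capture("wrist");c=eyes.get_calibration("wrist");np.savez("pics/w_q.npz",im=im,T=tool_T(s)@c["T_tool_cam"])
cv2.imwrite("pics/w_q.png",cv2.rotate(im[:,:,::-1],cv2.ROTATE_180))
E
```

```text
0.088 False -0.78 -6.48 25.3583
0.09 False 0.19 -1.43 25.6417
0.092 False 0.51 -0.41 25.925
0.094 False 0.3 -0.52 26.2083
0.0955 False 0.15 -0.16 26.4583
0.0965 False 0.07 0.12 26.7083
-0.023581017161972768
```

View pics/w_q.png

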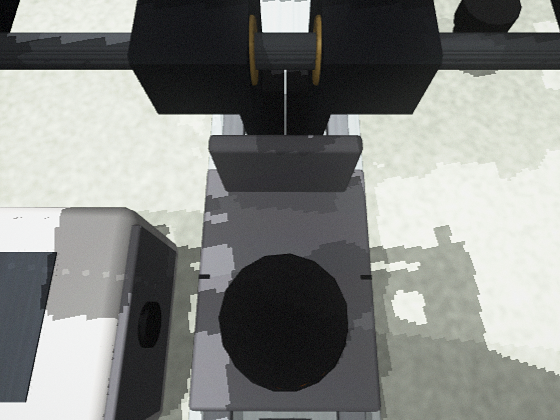

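The ridge peak (6.5 N) came at the .088 command and then fell to about 0, so the ball has dropped in. I'll retreat and verify.

```bash
python3 -W ignore - <<'E'
from h import *
from rig import env,eyes
c=eyes.get_calibration("wrist")
env.line_to(push_tcp(.07),max_speed=.06)
env.line_to(push_tcp(.07,z=.2),max_speed=.2)
J=JAR0+.0994*U+[0,0,.05]
p,r=viewpose(c,J,-90,71,.3); env.movep(p,r); env.dwell(.25); s=env.read_state()
im,d=eyes.capture("wrist");np.savez("pics/w_e.npz",im=im,T=tool_T(s)@c["T_tool_cam"])
e=cv2.rotate(im[:,:,::-1],cv2.ROTATE_180);cv2.imwrite("pics/w_e.png",e)
p,r=viewpose(c,J+[0,0,.04],-120,25,.3); env.movep(p,r); env.dwell(.25); s=env.read_state()
im,d=eyes.capture("wrist");np.savez("pics/w_f.npz",im=im,T=tool_T(s)@c["T_tool_cam"])
f=cv2.rotate(im[:,:,::-1],cv2.ROTATE_180);cv2.imwrite("pics/w_f.png",f);print(s["clock"])
E
```

```text
30.3167
```

View pics/w_e.png

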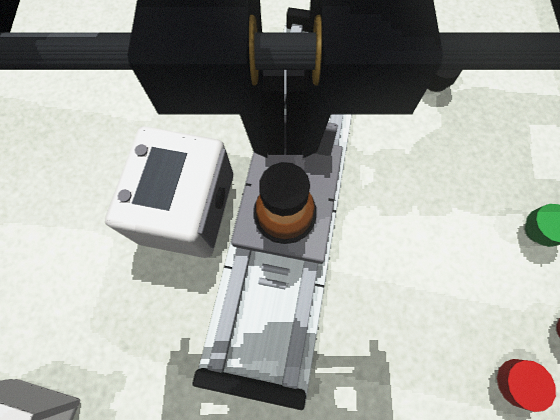

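View pics/w_f.png

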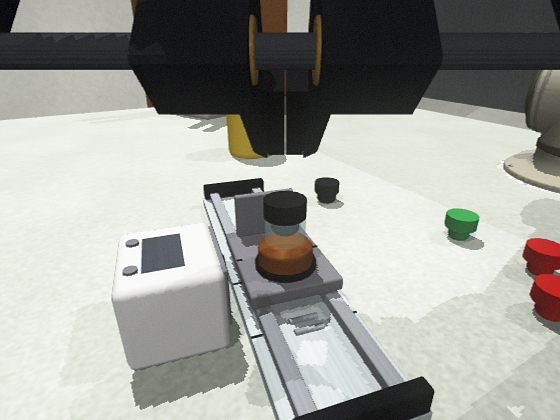

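```bash
python3 -W ignore - <<'E'
import cv2
im=cv2.imread("pics/w_e.png");x0,y0=205,140
i=cv2.resize(im[y0:y0+145,x0:x0+150],None,fx=4,fy=4,interpolation=cv2.INTER_CUBIC)
cv2.imwrite("pics/z_e.png",i)
E
```

```text
(no output)
```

View pics/z_e.png

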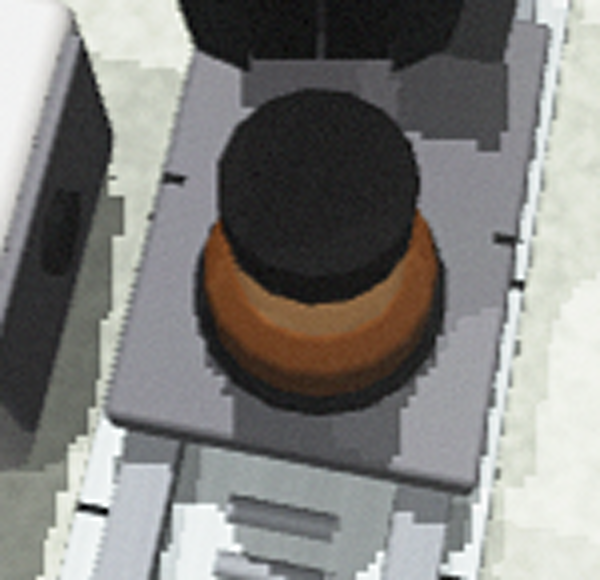

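```bash
python3 -W ignore - <<'E'
from meas import *
g=lambda r,z:(r[0]+r[1]*(z-r[0][2])/r[1][2])
k=lambda x,y:(205+x/4-.4,140+y/4-.4)
e=lambda x,y,z:g(wr("e",*k(x,y)),z)
pr=e(505,238,.036);pL=e(174,178,.036);lr=e(517,284,.0165);lf=e(93,510,.0165)
m=(pr+pL)/2;m0=np.array([.57905,-.0896,.036])
print("travel from start",(m-m0)@U,"of .0994; plate-right vs lip-right",(lr-pr)@U,"; further lip minus mid",(lf-m)@U, "(expect .070)")
for z in(.0145,.0185):print((e(517,284,z)-pr)@U,(e(93,510,z)-m)@U)
E
```

```text
travel from start 0.0980474815556774 of .0994; plate-right vs lip-right 0.0029707163215576165 ; further lip minus mid 0.07215257002511526 (expect .070)
0.002253274869009099 0.07187166899027381
0.003688157774106155 0.0724334710599567
```

This reading puts the carrier 1.4 to 3 mm short, but it depends on parallax (the lip height is uncertain). I'll look straight down over the line pair to remove that.

```bash
python3 -W ignore - <<'E'
from h import *
from rig import env,eyes
c=eyes.get_calibration("wrist");N=np.array([U[1],-U[0],0])
M=np.array([.5982,.0075,.026])
for n,P in(("v1",M-.040*N),("v2",M+.040*N)):
    p,r=viewpose(c,P,-90+YAW,89,.29); 
    print(p)
    env.movep(p,r); env.dwell(.3); s=env.read_state()
    im,d=eyes.capture("wrist");np.savez(f"pics/w_{n}.npz",im=im,T=tool_T(s)@c["T_tool_cam"])
    e=cv2.rotate(im[:,:,::-1],cv2.ROTATE_180);cv2.imwrite(f"pics/w_{n}.png",e);print(s["clock"])
v=[cv2.resize(cv2.imread(f"pics/w_{n}.png")[170:270,235:335],None,fx=4,fy=4,interpolation=cv2.INTER_CUBIC) for n in("v1","v2")]
cv2.imwrite("pics/z_v.png",np.hstack(v))
E
```

```text
[ 0.55277392 -0.01438851  0.15180287]
31.6
[ 0.63125846 -0.02988616  0.15180287]
32.3667
```

View pics/z_v.png

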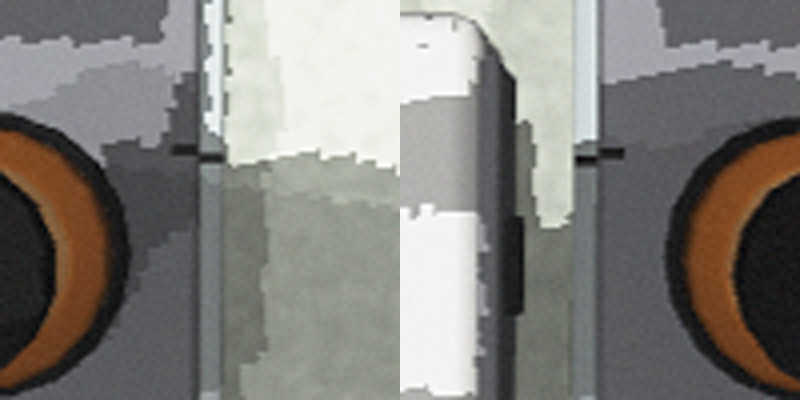

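```bash
python3 -W ignore - <<'E'
from meas import *
g=lambda r,z:(r[0]+r[1]*(z-r[0][2])/r[1][2])
for n,x0,pl,lp in(("v1",235,(185,149.5),(212,157)),("v2",135,(610,153),(586,159))):
    k=lambda p:(x0+p[0]/4-.4,170+p[1]/4-.4)
    for z in(.013,.0165): print(n,z,(g(wr(n,*k(lp)),z)-g(wr(n,*k(pl)),.036))@U)
E
```

```text
v1 0.013 0.00105058119883071
v1 0.0165 0.0011082983097898361
v2 0.013 0.0008115610405735266
v2 0.0165 0.0008636911711208669
```

The carrier sits about 1 mm short of the station centre, inside the 3 mm limit and held by the detent. I'll back off, make a final check of the stopper and bystanders, and hand in.

```bash
python3 -W ignore - <<'E'
from meas import *
from rig import env,job
p,r=viewpose(c,np.array([.603,.028,.092]),-120,15,.36)
s=env.read_state()["ee_pos"]; env.line_to([s[0],s[1],.22],max_speed=.2)
env.movep(p,r);env.dwell(.3);s=env.read_state();im,d=eyes.capture("wrist")
cv2.imwrite("pics/w_g.png",cv2.rotate(im[:,:,::-1],cv2.ROTATE_180));print(s["clock"],s["wrist_force"])
t,_=eyes.capture("top");t=t[:,:,::-1];cv2.imwrite("pics/g_top.png",t)
o=cv2.imread("pics/a_top.png")
for n,(x,y,w,h) in dict(dishes=(80,205,60,50),tub=(405,225,70,55)).items():
    print(n,cv2.absdiff(o[y:y+h,x:x+w],np.ascontiguousarray(t[y:y+h,x:x+w])).mean())
E
```

```text
Traceback (most recent call last):
rig.Unreachable: the arm cannot take that pose within its joint ranges
```

```bash
python3 -W ignore - <<'E'
from meas import *
from rig import env,job
p,r=viewpose(c,np.array([.603,.028,.092]),-120,25,.3)
env.movep(p,r);env.dwell(.3);s=env.read_state();im,d=eyes.capture("wrist")
cv2.imwrite("pics/w_g.png",cv2.rotate(im[:,:,::-1],cv2.ROTATE_180));print(s["clock"],s["wrist_force"],s["ee_pos"])
cv2.imwrite("pics/z_g.png",cv2.resize(cv2.rotate(im[:,:,::-1],cv2.ROTATE_180)[170:300,220:350],None,fx=4,fy=4))
t,_=eyes.capture("top");t=np.ascontiguousarray(t[:,:,::-1]);cv2.imwrite("pics/g_top.png",t)
o=cv2.imread("pics/a_top.png")
for n,(x,y,w,h) in dict(dishes=(80,205,60,50),tub=(405,225,70,55)).items():
    print(n,cv2.absdiff(o[y:y+h,x:x+w],t[y:y+h,x:x+w]).mean())
E
```

```text
34.1333 [1.03455371 0.64084099 0.16296806] [0.65730592 0.12031834 0.17856582]
dishes 20.42211111111111
tub 11.057922077922077
```

View pics/z_g.png

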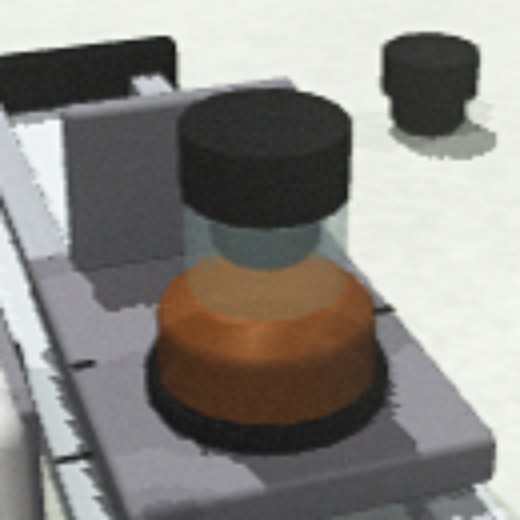

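The head is flat on the rim, with the plug visible inside the neck. The image difference at the dishes and tub needs a look, as it may only be shadow.

View pics/g_top.png

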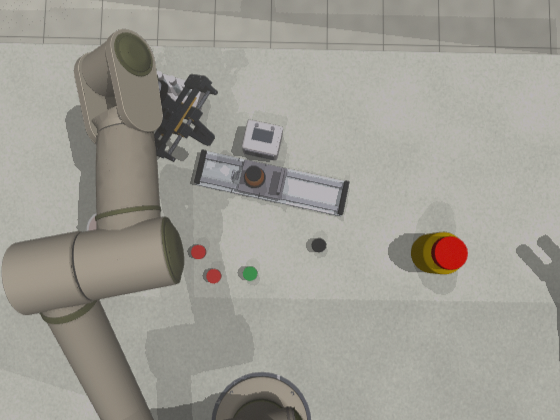

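```bash
python3 -W ignore - <<'E'
from meas import *
from rig import env,job
p=env.read_state()["ee_pos"];env.line_to([p[0],p[1],.25],max_speed=.2)
env.movep([.42,-.05,.28],down(-90));env.dwell(.3)
t,_=eyes.capture("top");t=np.ascontiguousarray(t[:,:,::-1]);cv2.imwrite("pics/i_top.png",t)
print(env.read_state()["clock"],env.read_state()["wrist_force"])
E
```

```text
36.2667 [-0.90746123 -0.07704138  0.3012067 ]
```

View pics/i_top.png

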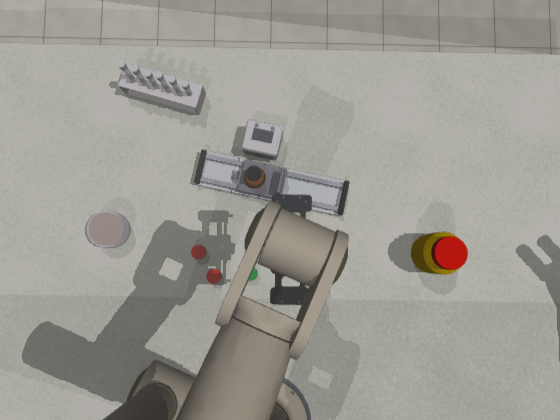

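The dishes (107,230) and tub (443,253) are where they started, and the jar is level with the reader at (255,177).

```bash
python3 -c "
from rig import job
print(job.hand_in())"
```

```text
the job is handed in; nothing more can be done
None
```

The jar is closed with the 24 mm stopper and the carrier is in the reading station. I handed the job in at about 36 s; the hand-in gives no verdict.

- **Stopper choice:** the stopper farther along the bench had a plug-to-head width ratio of 0.65, which fits the 24 mm plug. The other measured 0.76, which fits 28 mm.
- **Closing the jar:** I lowered the stopper 7 mm into the neck without contact, dropped it, then pressed with the closed fingers. They met resistance at 100.4 mm over the bench, against 100 mm for fully in. A view after the slide still shows the head flat on the rim.
- **Carrier:** the ridge took about 6.5 N, then the force fell to about 0 as the ball dropped in. Views straight down on both line pairs put the carrier about 1 mm short of the station centre, within the 3 mm limit.
- **Disagreements:** an earlier slanted view put the carrier 1.4 to 3 mm short. I trusted the straight-down views because they depend far less on the uncertain lip height. The wrist and top cameras also differed by 2 to 3 mm on the jar's position; I used the wrist camera, and the insertion met no contact.
- **Left alone:** by eye, the dishes and tub are at the same pixels in the last top view as at the start. The arm ended clear of everything.

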